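Seal the pantry canisters and dock the spatulas

ROBOT

A 7-joint arm with a two-finger parallel gripper is mounted at the origin on the work surface. World frame = base frame: x ahead of the robot, y to its left, z up, the work surface at z = 0. Lengths are in m, angles in rad, forces in N, time in s.
With the tool pointing down it reaches from about 0.4 to 0.875 m from the base axis. Payload 6.5 kg.
Tool frame: the origin (TCP) lies on the centre line of the jaws, within the pads' length; the fingertips stand nose_length ahead of it and the grasp point (between the pads) lies 3 mm ahead of it (nose_length is the distance from the TCP to the fingertips, in m); z points along the fingers, y is the line along which they close (so a half turn about z gives the same grasp; the last joint's range is limited). The gripper opens to 88 mm and grips with 3 to 60 N. Pads are 18 mm wide; open, the fingers measure 123 mm over their backs; the gripper's body (75 mm by 187 mm) begins 45 mm behind the grasp point.
Start: joints at [1.141, 0.536, -0.004, 1.538, 0.003, 1.067, -0.071], TCP at [0.231, -0.607, 0.261] pointing down, gripper open.
Joint ranges: [-2.7, 2.7], [-0.37, 2.16], [-1.27, 1.26], [0.24, 2.4], [-1.31, 4.45], [0.19, 1.91], [-2.76, 2.76]. Speed limits (rad/s): [2.39, 2.39, 3.14, 3.14, 3.14, 3.14, 3.14].

INTERFACE

Orientations are given as a unit quaternion [w, x, y, z].
In Python, from workcell import movep, move_straight, movej, gripper_to, hold, ik, observe, snapshot, IKError, sign_off, nose_length gives the robot as it stands. Calls block until the motion is done:
- movep(position, orientation): joint-space move of the TCP to a pose.
- move_straight(position, rotation=None, rate=0.15): straight line of the TCP; rotation=None keeps the orientation; rate is the mean speed in m/s.
- movej(angles): joint-space move.
- gripper_to(opening, grasp_force=None): finger opening in m; grasp_force is the grip in N (None keeps the last); returns when the fingers have stopped.
- hold(seconds).
- ik(position, orientation): joint angles nearest the present ones, or None.
- observe(): the state.
- snapshot(name): name is "side" or "top"; returns a dict with "frame" (420x560x3 uint8, red, green, blue), "range_z" (420x560 float32, m along the optical axis (not along the pixel's ray), 0 where there is no reading), "fx", "fy", "cx", "cy" (pixels), "rvec" (rotation vector, rad) and "tvec" (3), from world to camera coordinates, as OpenCV has them. Camera axes: x right, y down, z forward; pixel columns grow to the right and rows downward; lengths in m; the calibration is good to about 2 mm. A picture is of the moment at which its call begins.
A pose or a line that the arm cannot do raises IKError and nothing moves.
- sign_off(): hands the job in; it is judged then, once.
The state is a dict: "clock": time; "qpos": joint angles; "qvel": joint speeds; "tau": joint torques, N m; "tcp_pos": TCP position; "orientation": TCP orientation; "force": force on the tool from outside, world axes, zero at the start; "moment": the same for the moment, N m; "opening": finger opening in m; "grip_force": force on a finger pad.
Only numpy, scipy, OpenCV 4.12 (cv2) and the standard library are available. Lean on these libraries where they do the work, as an engineer would, in place of code of your own. Each camera call takes 0.05 s, during which the arm holds its last target. There are 200 camera calls.

TASK

Close up the pantry corner: put every lid that lies on the counter on a canister of its own (any lid fits any canister) and press it firmly down until its wooden flange sits flush on the rim all round. Slide each of the two spatulas blade first into its own slot of the wooden dock until the handle meets the block; let go of everything, and do not shift or knock over the other things on the counter.

Things in the scene. Friction and masses are not known exactly. Their poses are not given: they have to be found in the camera images.
- canister_a: white round stoneware canister, heavy, does not move; 100 mm outer diameter, 80 mm high, open mouth 88 mm across, wall 6 mm. Origin: centre of its underside, z up. In its mouth lies a grey seal plate that only slides up and down, stiffly (about 8 N).
- seal_a (a joint): how far the grey seal plate of canister_a has been pushed down (m). 0 to 0.002 at the start: plate top 6 to 8 mm below the rim; it stays where it is left. A lid laid on the plate stands 6 to 8 mm proud; with the lid home it reads about 0.008. Its stop is at 0.012.
- canister_b: blue round stoneware canister, heavy, does not move; 100 mm outer diameter, 80 mm high, open mouth 88 mm across, wall 6 mm. Origin: centre of its underside, z up. In its mouth lies a grey seal plate that only slides up and down, stiffly (about 8 N).
- seal_b (a joint): how far the grey seal plate of canister_b has been pushed down (m). 0 to 0.002 at the start: plate top 6 to 8 mm below the rim; it stays where it is left. A lid laid on the plate stands 6 to 8 mm proud; with the lid home it reads about 0.008. Its stop is at 0.012.
- canister_c: terracotta round stoneware canister, heavy, does not move; 100 mm outer diameter, 80 mm high, open mouth 88 mm across, wall 6 mm. Origin: centre of its underside, z up. In its mouth lies a grey seal plate that only slides up and down, stiffly (about 8 N).
- seal_c (a joint): how far the grey seal plate of canister_c has been pushed down (m). 0 to 0.002 at the start: plate top 6 to 8 mm below the rim; it stays where it is left. A lid laid on the plate stands 6 to 8 mm proud; with the lid home it reads about 0.008. Its stop is at 0.012.
- lid_0: canister lid, 110 g, alike, fits any canister; may be absent. From below: dark grey plug 80 dia (bevelled) x 14, light wooden flange 98 dia x 6, dark wooden knob 24 dia x 30; 50 mm high in all. Origin: centre of the plug's underside, z up through the knob. Home on a canister, its flange rests on the rim and its origin is 66 mm above the canister's origin.
- lid_1: canister lid, 110 g, alike, fits any canister; may be absent. From below: dark grey plug 80 dia (bevelled) x 14, light wooden flange 98 dia x 6, dark wooden knob 24 dia x 30; 50 mm high in all. Origin: centre of the plug's underside, z up through the knob. Home on a canister, its flange rests on the rim and its origin is 66 mm above the canister's origin.
- lid_2: canister lid, 110 g, alike, fits any canister; may be absent. From below: dark grey plug 80 dia (bevelled) x 14, light wooden flange 98 dia x 6, dark wooden knob 24 dia x 30; 50 mm high in all. Origin: centre of the plug's underside, z up through the knob. Home on a canister, its flange rests on the rim and its origin is 66 mm above the canister's origin.
- spatula_plain: flat pastry spatula, dark steel blade and dark wood handle, 90 g, lying flat. Handle 120 long x 22 wide x 22 high, along -x; blade along +x, 95 long x 50 wide x 4 thick (last 20 mm 36 wide), its underside level with the handle's underside. Origin: on the underside where the handle ends and the blade begins (shoulder), z up.
- spatula_black: flat pastry spatula, black blade with grey stripes and a red handle, 90 g, lying flat. Handle 120 long x 22 wide x 22 high, along -x; blade along +x, 95 long x 50 wide x 4 thick (last 20 mm 36 wide), its underside level with the handle's underside. Origin: on the underside where the handle ends and the blade begins (shoulder), z up.
- dock: wooden spatula dock, fixed: 110 (x) x 170 (y) x 66 high, origin at the centre of its underside, front face at x = -0.055, facing its -x. Two level slots run in from the front along +x, each 60 wide x 11 high x 102 deep, floor 40 mm above the counter, centred at y = +0.04 and -0.04; a 30 mm wide window in the top shows each slot's black floor.
- slot_left (a point): middle of the mouth of the dock's slot at y = +0.04, on the slot floor (40 mm up) in the front face; axes as the dock, +x goes into the slot. A spatula fully home has its origin here.
- slot_right (a point): middle of the mouth of the dock's slot at y = -0.04, on the slot floor (40 mm up) in the front face; axes as the dock, +x goes into the slot. A spatula fully home has its origin here.
- spice_jar: bystander, leave alone: small amber spice jar with a red cap, 44 dia x 75 high; origin at the centre of its underside
- salt_bowl: bystander, leave alone: small white bowl, 68 dia x 35 high; origin at the centre of its underside
- mug: bystander, leave alone: white mug, 76 dia x 85 high, handle on its +y side; origin at the centre of its underside
- candle: bystander, leave alone: white pillar candle, 64 dia x 70 high; origin at the centre of its underside
- oil_bottle: bystander, leave alone: green glass bottle, 60 dia x 200 high; origin at the centre of its underside
- sauce_jar: bystander, leave alone: red jar with a brass lid, 72 dia x 100 high; origin at the centre of its underside
- pasta_box: bystander, leave alone: paper carton with a red band, 60 x 100 x 120 high; origin at the centre of its underside
Not all that is in view belongs to the job. Leave any orange or turquoise look-alike of the lid_1 alone.

How it is judged:
At the end, for the whole second after the job is handed in: Every lid present is on a canister: centred within 8 mm, level within 0.06 rad, flange on the rim within 2.5 mm. Both spatulas lie in dock slots, shoulder within 10 mm of the front face and of the slot's middle, along it within 0.2 rad. All released and at rest (((horizontal distance between lid_0 and canister_a below 0.008 m and z of lid_0 in the frame of canister_a between 0.062 and 0.0685 m) or (horizontal distance between lid_0 and canister_b below 0.008 m and z of lid_0 in the frame of canister_b between 0.062 and 0.0685 m) or (horizontal distance between lid_0 and canister_c below 0.008 m and z of lid_0 in the frame of canister_c between 0.062 and 0.0685 m)) and angle between each of lid_0, lid_1, lid_2's own z axis and vertical below 0.06 rad and linear speed of each of lid_0, lid_1, lid_2, spatula_plain, spatula_black below 0.02 m/s and ((horizontal distance between lid_1 and canister_a below 0.008 m and z of lid_1 in the frame of canister_a between 0.062 and 0.0685 m) or (horizontal distance between lid_1 and canister_b below 0.008 m and z of lid_1 in the frame of canister_b between 0.062 and 0.0685 m) or (horizontal distance between lid_1 and canister_c below 0.008 m and z of lid_1 in the frame of canister_c between 0.062 and 0.0685 m)) and ((horizontal distance between lid_2 and canister_a below 0.008 m and z of lid_2 in the frame of canister_a between 0.062 and 0.0685 m) or (horizontal distance between lid_2 and canister_b below 0.008 m and z of lid_2 in the frame of canister_b between 0.062 and 0.0685 m) or (horizontal distance between lid_2 and canister_c below 0.008 m and z of lid_2 in the frame of canister_c between 0.062 and 0.0685 m)) and ((x of spatula_plain in the frame of slot_left between -0.01 and 0.012 m and y of spatula_plain in the frame of slot_left between -0.01 and 0.01 m and z of spatula_plain in the frame of slot_left between -0.008 and 0.012 m and angle between the x axis of spatula_plain and the x axis of dock, either way round below 0.2 rad) or (x of spatula_plain in the frame of slot_right between -0.01 and 0.012 m and y of spatula_plain in the frame of slot_right between -0.01 and 0.01 m and z of spatula_plain in the frame of slot_right between -0.008 and 0.012 m and angle between the x axis of spatula_plain and the x axis of dock, either way round below 0.2 rad)) and ((x of spatula_black in the frame of slot_left between -0.01 and 0.012 m and y of spatula_black in the frame of slot_left between -0.01 and 0.01 m and z of spatula_black in the frame of slot_left between -0.008 and 0.012 m and angle between the x axis of spatula_black and the x axis of dock, either way round below 0.2 rad) or (x of spatula_black in the frame of slot_right between -0.01 and 0.012 m and y of spatula_black in the frame of slot_right between -0.01 and 0.01 m and z of spatula_black in the frame of slot_right between -0.008 and 0.012 m and angle between the x axis of spatula_black and the x axis of dock, either way round below 0.2 rad))); the robot touches nothing.
It fails at once if a bystander is shifted more than 5 cm or knocked over (distance of any of spice_jar, salt_bowl, mug, candle, oil_bottle, sauce_jar, pasta_box from where it was at the start of the episode above 0.05 m or angle between any of spice_jar, salt_bowl, mug, candle, oil_bottle, sauce_jar, pasta_box's own z axis and vertical above 0.6 rad).
Of lid_0, lid_1, lid_2 only 2 to 3 are there at a start; the rules pass over those that are not, and their reading is None.
At some moment in a run one of lid_0, lid_1, lid_2, spatula_plain, spatula_black may be knocked a few centimetres aside while the robot is not near it.
Once in a run the grip may slacken for a moment while it holds something.
It also fails if it takes over 210 s, if anything falls off the work surface, if the arm or the gripper's body presses on something with over 40 N, if the wrist force passes 120 N, or if a joint passes its speed limit or range.

## Working session

There is one attempt and no reset: what is moved stays moved. The work goes in short steps, each a Python script; the robot and the scene stay as the last script left them, time stands still between calls to the robot, and variables do not carry over. Pictures are saved under pics/ and viewed, at most 14 in all, crops included, and the job is handed in when it is done.

```bash
ls; mkdir -p pics
cat > h.py <<'E'
import numpy as np, cv2
from workcell import *
def cam(n):
    s=snapshot(n); s["R"]=cv2.Rodrigues(np.array(s["rvec"],float))[0]; s["t"]=np.array(s["tvec"],float).ravel(); return s
def save(s,name): cv2.imwrite("pics/"+name,cv2.cvtColor(s["frame"],cv2.COLOR_RGB2BGR))
def cloud(s):
    "world point of every pixel from range (nan where none)"
    h,w=s["range_z"].shape; v,u=np.mgrid[:h,:w]; z=s["range_z"].astype(float); z=np.where(z>0,z,np.nan)
    p=np.stack([(u-s["cx"])/s["fx"]*z,(v-s["cy"])/s["fy"]*z,z],-1)
    return (p-s["t"])@s["R"]
def ray(s,u,v,h):
    "pixel onto the plane z=h"
    d=np.array([(u-s["cx"])/s["fx"],(v-s["cy"])/s["fy"],1])@s["R"]; o=-s["R"].T@s["t"]
    return o+d*(h-o[2])/d[2]
E
python3 - <<'E'
from h import *
print(nose_length, observe())
for n in("top","side"):
    s=cam(n); save(s,n+"0.png"); np.savez(n+"0.npz",**s); print(n,s["fx"],s["cx"],s["cy"],-s["R"].T@s["t"],s["R"][2])
E
```

```text
pics
0.022 {'clock': 0.0, 'qpos': array([ 1.14078127,  0.53717371, -0.0044084 ,  1.53885924,  0.00263477,
        1.06728465, -0.07118354]), 'qvel': array([-9.75698340e-05,  2.34531727e-03,  6.84972666e-04,  1.33596523e-03,
        1.64158663e-03, -1.65166197e-04, -2.56784172e-04]), 'tau': array([-6.08094306e-04, -5.70977890e+01,  9.90565494e-01, -2.51597160e+01,
       -5.64128661e-02,  1.79710746e-02,  1.42377580e-04]), 'tcp_pos': array([ 0.23105589, -0.60693726,  0.25983986]), 'orientation': array([-8.26005004e-04,  9.83492872e-01,  1.80944831e-01, -2.39377831e-04]), 'force': array([-0.11684484,  0.86919686, -0.30441632]), 'moment': array([ 0.00919925, -0.00936294,  0.03697401]), 'grip_force': 0.0, 'opening': 0.08785380857800311}
top 425.9357896955895 280.85741748893616 213.10520725246332 [0.37666189 0.0056921  1.42172907] [ 0.10085063 -0.00561347 -0.99488574]
side 507.91780471137423 281.01468318165263 209.890607459816 [ 1.12857967 -1.20865796  1.09201823] [-0.36493385  0.70915208 -0.6032633 ]
```

View pics/top0.png

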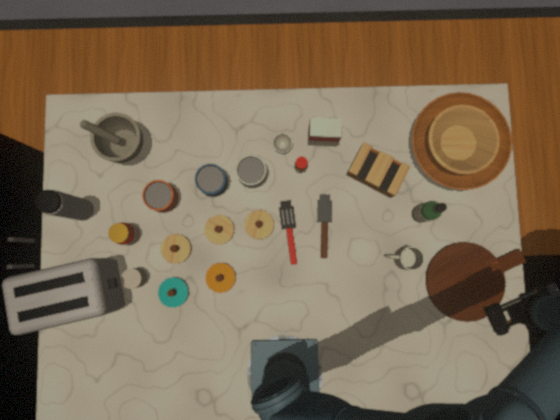

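View pics/side0.png

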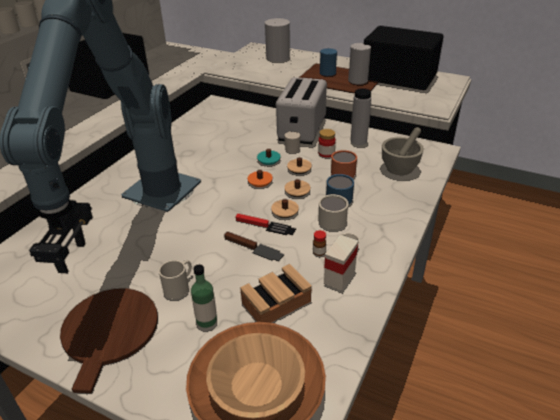

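Top view: three wooden-flange lids at (175,248), (219,229) and (259,223). The turquoise (173,292) and orange (221,277) lids are look-alikes, to be left alone. Canisters: terracotta (160,195), blue (211,180), white (251,171). Red spatula (290,230), dark spatula (324,225), dock (378,169). I'll confirm in one enlarged crop and measure.

Run:
```python
import numpy as np, cv2
from h import ray,cloud
for n in("top","side"):
    s=dict(np.load(n+"0.npz")); s={k:(v if v.ndim else float(v)) for k,v in s.items()}
    f=s["frame"]
    if n=="top":
        c=f[120:310,140:410]; cv2.imwrite("pics/crop0.png",cv2.cvtColor(cv2.resize(c,None,fx=2.9,fy=2.9,interpolation=cv2.INTER_CUBIC),cv2.COLOR_RGB2BGR))
    P=cloud(s); H=cv2.cvtColor(f,cv2.COLOR_RGB2HSV)
    pts=dict(lid175=(175,239),k175=(175,248),lid219=(219,238),k219=(219,229),lid259=(259,213),k=(259,223),can_t=(160,196),can_b=(211,180),can_w=(251,171),handR=(292,250),bladeR=(287,213),handP=(324,245),bladeP=(324,210),dock=(378,169),dw=(367,163),table=(350,230)) if n=="top" else dict(lid=(290,167),lid2=(297,195),lid3=(285,215),handR=(250,220),bladeR=(282,228),handP=(238,239),bladeP=(268,251),dock=(275,300),table=(210,240))
    for k,(u,v) in pts.items(): print(n,k,H[v,u],P[v,u].round(4))
```

```text
top lid175 [ 18 128 165] [0.4422 0.3481 0.0182]
top k175 [ 13 151  91] [0.4119 0.3413 0.0458]
top lid219 [ 21 107 167] [0.4417 0.2032 0.0197]
top k219 [ 13 159  90] [0.4696 0.1993 0.0454]
top lid259 [ 18 124 164] [0.521  0.0701 0.0189]
top k [ 14 170  93] [0.4855 0.0694 0.0493]
top can_t [ 17  46 117] [0.5788 0.3838 0.0681]
top can_b [ 17  43 119] [0.6255 0.2191 0.074 ]
top can_w [ 19  42 115] [0.6513 0.0904 0.0753]
top handR [  3 185 167] [ 0.3962 -0.0355  0.0234]
top bladeR [ 19  47 103] [ 0.5198 -0.0228  0.0077]
top handP [ 10 138  96] [ 0.41   -0.1416  0.0159]
top bladeP [21 43 83] [ 0.527  -0.1469  0.0055]
top dock [ 18 131 164] [ 0.6486 -0.3187  0.0707]
top dw [18 75 51] [ 0.6771 -0.292   0.034 ]
top table [ 19  49 162] [ 4.582e-01 -2.320e-01 -3.000e-04]
side lid [ 15 122 195] [0.3905 0.3099 0.025 ]
side lid2 [ 15 118 123] [0.4934 0.1549 0.0214]
side lid3 [ 15 120 170] [0.5063 0.0299 0.0212]
side handR [  1 207 122] [ 0.4097 -0.0447  0.0197]
side bladeR [10 31 73] [ 0.5192 -0.0198  0.0045]
side handP [ 10 161  76] [ 0.4238 -0.1495  0.0203]
side bladeP [12 20 63] [ 0.5301 -0.1427  0.0035]
side dock [ 14 120  72] [ 0.6639 -0.3531  0.0427]
side table [ 17  45 194] [ 3.291e-01 -1.740e-01  2.000e-04]
```

View pics/crop0.png

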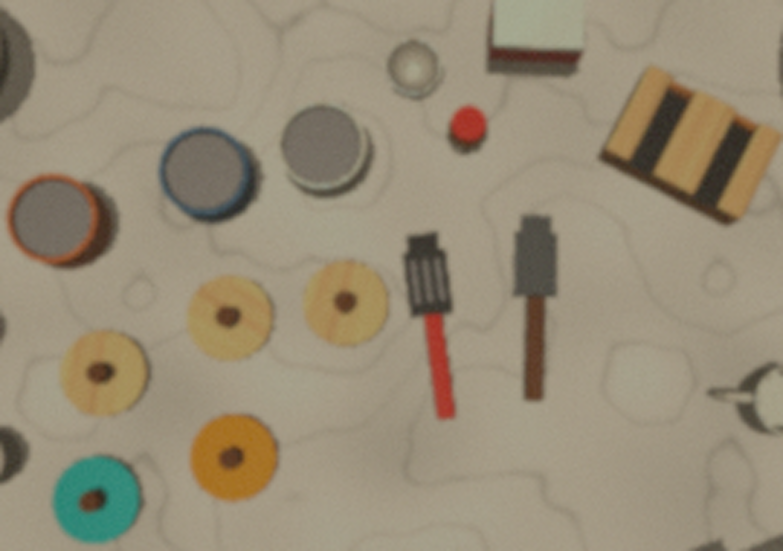

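Crop confirms three plain wood lids; the teal and orange look-alikes are distinct. The dock's front face looks toward the robot (crop (605,155)-(735,220)). Now measuring in two views.

```bash
cat >> h.py <<'E'
def blobs(m,amin,amax):
    "filled blobs: (u,v), contour, area"
    out=[]
    m=cv2.morphologyEx(m.astype(np.uint8)*255,cv2.MORPH_OPEN,np.ones((2,2),np.uint8))
    for c in cv2.findContours(m,cv2.RETR_EXTERNAL,cv2.CHAIN_APPROX_NONE)[0]:
        M=cv2.moments(c)
        if amin<M["m00"]<amax: out.append((np.array([M["m10"],M["m01"]])/M["m00"],c[:,0],M["m00"]))
    return out
def tri(a,pa,b,pb):
    P=[np.array([[s["fx"],0,s["cx"]],[0,s["fy"],s["cy"]],[0,0,1]])@np.c_[s["R"],s["t"]] for s in(a,b)]
    X=cv2.triangulatePoints(P[0],P[1],np.array(pa,float).reshape(2,1),np.array(pb,float).reshape(2,1)).ravel()
    return X[:3]/X[3]
def hsv(s): return cv2.cvtColor(cv2.GaussianBlur(s["frame"],(3,3),0),cv2.COLOR_RGB2HSV).transpose(2,0,1).astype(int)
def pair(t,s,bt,bs,h,tol=.025):
    "match blobs of the two views by their plane hits at height h, then triangulate"
    out=[]
    for b in bt:
        x=ray(t,*b[0],h)
        c=[q for q in bs if np.linalg.norm(ray(s,*q[0],h)-x)<tol]
        q=min(c,key=lambda q:np.linalg.norm(ray(s,*q[0],h)-x)) if c else None
        out.append((x, tri(t,b[0],s,q[0]) if c else None, b, q))
    return out
def inroi(x): return .3<x[0]<.95 and -.6<x[1]<.6
def wood(s,vmin): H,S,V=hsv(s); return (H>=11)&(H<=24)&(S>82)&(S<150)&(V>vmin)
def lids(t,s,h=.02):
    return [o for o in pair(t,s,blobs(wood(t,115),300,1100),blobs(wood(s,95),90,700),h) if inroi(o[0])]
def rect(s,c,h): return cv2.minAreaRect(np.array([ray(s,*p,h)[:2] for p in c],np.float32))
def handles(t,s,h=.02):
    res={}
    for n in("black","plain"):
        bb=[]
        for k in(t,s):
            H,S,V=hsv(k)
            m=((H<7)|(H>173))&(S>150)&(V>60) if n=="black" else (H>=5)&(H<=15)&(S>95)&(V<115 if k is t else V<105)
            bb.append([b for b in blobs(m,60,500) if inroi(ray(k,*b[0],h)) and max(r:=rect(k,b[1],h)[1])>2.2*min(r) and .08<max(r)<.16])
        res[n]=pair(t,s,*bb,h,.04)
    return res
E
cat > meas.py <<'E'
from h import *
t,s=cam("top"),cam("side")
Pt,Ps=cloud(t),cloud(s)
zr=lambda P,b: np.nanmedian(P[int(b[0][1])-1:int(b[0][1])+2,int(b[0][0])-1:int(b[0][0])+2,2])
for x,X,b,q in lids(t,s): print("lid",b[0].round(1),b[2],"plane",x.round(4),"tri",None if X is None else X.round(4),"rect",np.round(rect(t,b[1],.02)[1],3))
for n,L in handles(t,s).items():
    for x,X,b,q in L: print(n,b[0].round(1),b[2],x.round(4),"tri",None if X is None else X.round(4),"rng",zr(Pt,b).round(4),np.round(rect(t,b[1],.02)[1],3),q and np.round(rect(s,q[1],.02)[1],3))
E
python3 meas.py
python3 - <<'E'
from h import *
t,s=[{k:(v if v.ndim else float(v)) for k,v in np.load(n+"0.npz").items()} for n in("top","side")]
def plate(k,u,v):
    f=cv2.GaussianBlur(k["frame"],(3,3),0); m=np.zeros((422,562),np.uint8)
    cv2.floodFill(f.copy(),m,(u,v),0,(7,)*3,(7,)*3,4|(255<<8)|cv2.FLOODFILL_FIXED_RANGE|cv2.FLOODFILL_MASK_ONLY)
    return blobs(cv2.morphologyEx(m[1:-1,1:-1],cv2.MORPH_CLOSE,np.ones((3,3)))>0,100,2000)
for n,a,b in(("terra",(160,196),(344,160)),("blue",(211,180),(340,185)),("white",(251,171),(333,205))):
    A,B=plate(t,*a),plate(s,*b)
    if A: print(n,A[0][0].round(1),ray(t,*A[0][0],.0765).round(4),rect(t,A[0][1],.0765)[1])
    if A and B: print("   side",B[0][0].round(1),B[0][2],ray(s,*B[0][0],.0765).round(4),"tri",tri(t,A[0][0],s,B[0][0]).round(4))
# dock
for k,vm,nm in((t,125,"top"),(s,140,"side")):
    m=wood(k,vm); P=cloud(k); m&=(P[...,2]>.045)&(P[...,2]<.085)
    m[~((P[...,0]>.55)&(P[...,0]<.8)&(P[...,1]<-.2)&(P[...,1]>-.5))]=0
    pts=np.argwhere(m)[:,::-1]
    W=np.array([ray(k,*p,.066)[:2] for p in pts],np.float32); print(nm,"dock",len(pts),cv2.minAreaRect(W),"z",np.nanmedian(P[m][:,2]))
H,S,V=hsv(t); m=(V<75); m[:,:345]=0;m[:,410:]=0;m[:145]=0;m[200:]=0
for b in blobs(m,20,500): print("window",b[0],b[2],ray(t,*b[0],.066).round(4),rect(t,b[1],.066))
E
```

```text
lid [176.5 249.2] 666.5 plane [0.4084 0.3429 0.02  ] tri [0.4125 0.3476 0.0097] rect [0.095 0.095]
lid [219.9 230.1] 637.5 plane [0.4675 0.1998 0.02  ] tri [0.4718 0.2033 0.0095] rect [0.092 0.093]
lid [259.9 225.1] 636.5 plane [0.4806 0.068  0.02  ] tri [0.485  0.0705 0.0096] rect [0.092 0.093]
lid [380.2 169. ] 1076.0 plane [ 0.6586 -0.3384  0.02  ] tri None rect [0.178 0.115]
black [292.1 246.4] 134.0 [ 0.408  -0.0363  0.02  ] tri [ 0.4114 -0.0347  0.0085] rng 0.0215 [0.116 0.016] [0.121 0.034]
plain [325.  240.1] 134.5 [ 0.426 -0.145  0.02 ] tri [ 0.4294 -0.1444  0.0091] rng 0.0206 [0.013 0.112] [0.031 0.121]
plain [173.2 202. ] 102.0 [0.5648 0.3535 0.02  ] tri None rng 0.0548 [0.038 0.09 ] None
plain [324.4 140.2] 78.5 [ 0.7617 -0.1552  0.02  ] tri None rng 0.0797 [0.098 0.013] None
terra [159. 196.] [0.5776 0.3848 0.0765] (0.07139769941568375, 0.07004651427268982)
blue [210.9 179.9] [0.6255 0.219  0.0765] (0.07371030747890472, 0.07128497213125229)
   side [341.  183.4] 145.0 [0.637  0.2155 0.0765] tri [0.6312 0.2224 0.0697]
white [251.3 170. ] [0.6542 0.0894 0.0765] (0.08342127501964569, 0.07816347479820251)
   side [334.  203.8] 213.0 [0.6601 0.0916 0.0765] tri [0.6577 0.0912 0.0754]
top dock 1230 ((0.6648554801940918, -0.3789311349391937), (0.19072651863098145, 0.304597407579422), 14.42077922821045) z 0.06610558310404033
side dock 1272 ((0.6713773608207703, -0.3786277174949646), (0.1913636177778244, 0.3001415431499481), 19.97470474243164) z 0.06736272738733246
window [389.332397   178.67134831] 178.0 [ 0.6169 -0.3549  0.066 ] ((0.617174506187439, -0.35576778650283813), (0.025329090654850006, 0.09996446967124939), 57.72642135620117)
window [367.22254059 167.37153773] 174.5 [ 0.6557 -0.2852  0.066 ] ((0.6567193865776062, -0.28529319167137146), (0.02303127571940422, 0.09791193157434464), 60.38386917114258)
```

```bash
sed -i 's/np.ones((2,2),np.uint8))/cv2.getStructuringElement(cv2.MORPH_CROSS,(3,3)))/' h.py
python3 meas.py
python3 - <<'E'
from h import *
t,s=[{k:(v if v.ndim else float(v)) for k,v in np.load(n+"0.npz").items()} for n in("top","side")]
def plate(k,u,v,T):
    f=cv2.GaussianBlur(k["frame"],(3,3),0); m=np.zeros((422,562),np.uint8)
    cv2.floodFill(f.copy(),m,(u,v),0,(T,)*3,(T,)*3,4|(255<<8)|cv2.FLOODFILL_FIXED_RANGE|cv2.FLOODFILL_MASK_ONLY)
    return blobs(cv2.morphologyEx(m[1:-1,1:-1],cv2.MORPH_CLOSE,np.ones((3,3)))>0,100,2000)
for T in(12,18):
  for n,a,b in(("terra",(160,196),(344,160)),("blue",(211,180),(340,185)),("white",(251,171),(333,205))):
    A,B=plate(t,*a,T),plate(s,*b,T)
    if A: print(T,n,A[0][0].round(1),ray(t,*A[0][0],.0765).round(4),rect(t,A[0][1],.0765)[1])
    if A and B: print("   side",B[0][0].round(1),B[0][2],ray(s,*B[0][0],.0765).round(4),"tri",tri(t,A[0][0],s,B[0][0]).round(4))
# coloured rims: outer contour on z=.08 (top of the wall hides nothing on the far side)
H,S,V=hsv(t)
for n,m in(("terra",((H<12)|(H>172))&(S>110)),("blue",(H>95)&(H<125)&(S>70))):
    for b in blobs(cv2.morphologyEx(m.astype(np.uint8),cv2.MORPH_CLOSE,np.ones((3,3)))>0,300,1500):
        x=ray(t,*b[0],.08)
        if inroi(x): print(n,"rim",b[0].round(1),x.round(4),rect(t,b[1],.08))
for k,vm,nm in((t,125,"top"),(s,100,"side")):
    H,S,V=hsv(k); P=cloud(k); 
    m=((wood(k,vm))&(P[...,2]>.055)|(V<75))&(P[...,0]>.55)&(P[...,0]<.8)&(P[...,1]<-.2)&(P[...,1]>-.45)
    for b in blobs(m,800,3000):
        print(nm,"dock",b[0],b[2],rect(k,b[1],.066), "z",np.nanpercentile(P[m][:,2],[50,80]), cv2.boundingRect(b[1]))
H,S,V=hsv(t); m=(V<75); m[:,:345]=0;m[:,410:]=0;m[:145]=0;m[200:]=0
for b in blobs(m,20,500): print("window",b[0],b[2],ray(t,*b[0],.066).round(4),rect(t,b[1],.066))
E
```

```text
lid [175.4 248.2] 665.5 plane [0.4119 0.3462 0.02  ] tri [0.412  0.3475 0.0147] rect [0.095 0.095]
lid [218.9 229.1] 640.5 plane [0.4709 0.2031 0.02  ] tri [0.4711 0.2038 0.0138] rect [0.093 0.092]
lid [258.9 224.1] 636.5 plane [0.484  0.0712 0.02  ] tri [0.4844 0.0714 0.0137] rect [0.092 0.093]
lid [372.2 164.3] 785.0 plane [ 0.6753 -0.3122  0.02  ] tri None rect [0.126 0.114]
black [291.1 245.4] 133.5 [ 0.4115 -0.0331  0.02  ] tri [ 0.4111 -0.0337  0.0123] rng 0.021 [0.116 0.016] [0.119 0.035]
plain [324.  239.6] 139.0 [ 0.4277 -0.1417  0.02  ] tri [ 0.4278 -0.1428  0.0118] rng 0.0215 [0.016 0.115] [0.031 0.122]
plain [172.5 201.4] 95.0 [0.5667 0.3559 0.02  ] tri None rng 0.0718 [0.032 0.082] None
plain [323.8 139.3] 79.0 [ 0.765  -0.1531  0.02  ] tri None rng 0.0886 [0.098 0.013] None
12 terra [157.9 195. ] [0.5811 0.3881 0.0765] (0.07574504613876343, 0.07594092190265656)
   side [343.9 157. ] 116.0 [0.582  0.3885 0.0765] tri [0.5816 0.3884 0.0763]
12 blue [210.  178.6] [0.6296 0.222  0.0765] (0.07700543105602264, 0.07457900792360306)
   side [339.7 182.2] 164.5 [0.6304 0.2205 0.0
[... 534 characters left out ...]
 [251.7 171.4] [0.6496 0.088  0.0765] (0.09937986731529236, 0.09689165651798248)
   side [333.1 202.7] 243.5 [0.655  0.0959 0.0765] tri [0.6535 0.0902 0.079 ]
side dock [274.9555718 292.7149935] 2052.0 ((0.6636724472045898, -0.34650760889053345), (0.1937674582004547, 0.15065737068653107), 60.21844482421875) z [0.06316141 0.06770746] (241, 264, 70, 57)
window [388.39061033 177.56619718] 177.5 [ 0.6206 -0.352   0.066 ] ((0.6208102107048035, -0.3525451421737671), (0.02278359979391098, 0.09900569915771484), 59.9835205078125)
window [366.14176245 166.46934866] 174.0 [ 0.6588 -0.2819  0.066 ] ((0.6596109867095947, -0.28261807560920715), (0.02397122234106064, 0.09803764522075653), 58.6123161315918)
```

Views agree with each other and with the stated sizes. Next, the dock outline and an IK check, then the first lid.

```bash
cat >> h.py <<'E'
DOWN=lambda a:[0,float(np.cos(a/2)),float(np.sin(a/2)),0]   # tool x at world angle a, closes along a-90deg
CAN=dict(terra=(.5812,.3882),blue=(.6298,.2221),white=(.6565,.0925))
GZ=.0455   # TCP above lid origin when gripping the knob
def st(): 
    o=observe(); return dict(t=round(o["clock"],1),p=np.round(o["tcp_pos"],4),f=np.round(o["force"],1),op=round(o["opening"],4),g=round(o["grip_force"],1))
def press(x,y,z,zmin,fmax,step=.001):
    "lower in steps until the push reaches fmax or zmin is reached"
    f0=observe()["force"][2]
    while z>zmin:
        z-=step; move_straight([x,y,z],rate=.03); f=observe()["force"][2]-f0
        if f>fmax: break
    return round(z,4),round(f,1),np.round(observe()["tcp_pos"],4)
E
python3 - <<'E'
from h import *
t,s=[{k:(v if v.ndim else float(v)) for k,v in np.load(n+"0.npz").items()} for n in("top","side")]
for k,vm,nm in((t,118,"top"),(s,95,"side")):
    H,S,V=hsv(k); P=cloud(k); 
    m=(V>vm)&(S>75)&(H<26)&(P[...,2]>.058)&(P[...,2]<.078)&(np.hypot(P[...,0]-.64,P[...,1]+.317)<.115)
    pts=np.argwhere(m)[:,::-1]; print(nm,len(pts),rect(k,pts,.066))
move_straight([.231,-.607,.34])
for a in(0,np.pi/2,-np.pi/2,np.pi):
  print(a,[None if (q:=ik([x,y,z],DOWN(a))) is None else np.round(q,2) for x,y,z in((.412,.3465,.0455),(.484,.0713,.0455),(.5812,.3882,.11),(.6565,.0925,.11))])
movep([.412,.3465,.25],DOWN(np.pi/2)); print(st())
t,s=cam("top"),cam("side")
for x,X,b,q in lids(t,s): print(x.round(4),X)
save(t,"t1.png")
E
```

```text
top 1104 ((0.6506349444389343, -0.3225441575050354), (0.17042618989944458, 0.10929767042398453), 59.897315979003906)
side 1217 ((0.6537498235702515, -0.32764768600463867), (0.17137451469898224, 0.11486528813838959), 60.47840881347656)
0 [array([-0.6 ,  0.69, -0.23,  1.94,  0.29,  0.54, -2.6 ]), array([-0.03,  0.65, -0.26,  2.06,  0.34,  0.48, -2.11]), array([-0.29,  0.87, -0.59,  1.46,  0.54,  0.98, -2.59]), array([ 0.02,  0.76, -0.34,  1.58,  0.31,  0.85, -2.01])]
1.5707963267948966 [array([-0.24,  0.82, -0.73,  1.92,  0.81,  0.73, -1.45]), array([ 0.03,  0.66, -0.34,  2.06,  0.44,  0.5 , -0.63]), array([-0.12,  0.99, -0.91,  1.45,  0.83,  1.11, -1.19]), array([ 0.14,  0.8 , -0.53,  1.57,  0.48,  0.9 , -0.56])]
-1.5707963267948966 [array([-0.02,  1.02, -1.08,  1.9 ,  1.12,  0.99,  1.49]), array([ 0.57,  0.97, -1.08,  2.03,  1.14,  0.93,  1.98]), array([-0.05,  1.08, -1.08,  1.44,  0.98,  1.21,  1.88]), array([ 0.43,  1.03, -1.08,  1.55,  0.97,  1.17,  2.29])]
3.141592653589793 [array([-0.11,  0.92, -0.92,  1.91,  0.99,  0.86,  0.  ]), array([ 0.08,  0.67, -0.4 ,  2.05,  0.51,  0.52,  0.88]), array([-0.1 ,  1.01, -0.96,  1.45,  0.87,  1.14,  0.36]), array([ 0.29,  0.88, -0.78,  1.56,  0.7 ,  1.  ,  0.87])]
{'t': 4.4, 'p': array([0.4126, 0.3459, 0.2499]), 'f': array([ 0.2,  0.1, -0. ]), 'op': 0.088, 'g': 0.0}
[0.4833 0.1974 0.02  ] [0.48254882 0.19717873 0.01728305]
[0.484  0.0712 0.02  ] [0.48418655 0.07134001 0.01399682]
[ 0.6752 -0.3126  0.02  ] None
```

```bash
cat >> h.py <<'E'
def lid_to(x,y,can,a=np.pi/2):
    movep([x,y,.20],DOWN(a)); gripper_to(.06,40)
    move_straight([x,y,GZ],rate=.12); gripper_to(.0,40); print("grip",st())
    move_straight([x,y,.22],rate=.2); hold(.2); print("up",st())
    cx,cy=CAN[can]; movep([cx,cy,.22],DOWN(a)); print("over",st())
    move_straight([cx,cy,.066+GZ+.012],rate=.1); print("at mouth",st())
    print("press",press(cx,cy,.066+GZ+.012,.066+GZ-.004,22));
E
python3 - <<'E'
from h import *
lid_to(.412,.3465,"terra")
E
```

```text
grip {'t': 7.5, 'p': array([0.4121, 0.3465, 0.0456]), 'f': array([-0. , -1.8,  0.5]), 'op': 0.023, 'g': 40.0}
up {'t': 8.7, 'p': array([0.4116, 0.3461, 0.219 ]), 'f': array([ 0.2,  0.4, -1.5]), 'op': 0.0229, 'g': 40.0}
over {'t': 9.4, 'p': array([0.5797, 0.3886, 0.2193]), 'f': array([-0. ,  0.1, -1. ]), 'op': 0.0231, 'g': 40.0}
at mouth {'t': 10.5, 'p': array([0.5816, 0.3887, 0.1243]), 'f': array([ 0.9,  0.8, -0.9]), 'op': 0.0228, 'g': 40.0}
press (0.1075, np.float64(28.3), array([0.5813, 0.3884, 0.1115]))
```

```bash
cat >> h.py <<'E'
def release(can,a=np.pi/2):
    cx,cy=CAN[can]; move_straight([cx,cy,.066+GZ],rate=.05); gripper_to(.06); move_straight([cx,cy,.24],rate=.25)
E
python3 - <<'E'
from h import *
release("terra"); movep([.45,.36,.3],DOWN(np.pi/2)); print(st())
t,s=cam("top"),cam("side"); save(t,"t2.png")
for x,X,b,q in lids(t,s): print(b[0].round(1),x.round(4),X, rect(t,b[1],.02)[1])
for n,L in handles(t,s).items():
    for x,X,b,q in L: print(n,b[0].round(1),x.round(4),X)
E
```

```text
{'t': 16.8, 'p': array([0.4503, 0.3591, 0.2988]), 'f': array([-0.3, -1.2, -0.3]), 'op': 0.06, 'g': 0.0}
[258.8 224.2] [0.4839 0.0714 0.02  ] [0.48358043 0.07123605 0.01462955] (0.09243947267532349, 0.09263876080513)
[159.3 193.7] [0.5938 0.3995 0.02  ] None (0.10364869236946106, 0.08854251354932785)
[372.3 164.4] [ 0.675  -0.3125  0.02  ] None (0.1327846348285675, 0.11551922559738159)
black [291.1 245.4] [ 0.4113 -0.033   0.02  ] [ 0.40985762 -0.03420537  0.01372347]
plain [323.9 238.6] [ 0.4308 -0.1415  0.02  ] [ 0.42955309 -0.14324604  0.01271306]
plain [172.3 201.3] [0.567  0.3564 0.02  ] None
plain [323.9 139.1] [ 0.7654 -0.1537  0.02  ] None
```

View pics/t2.png

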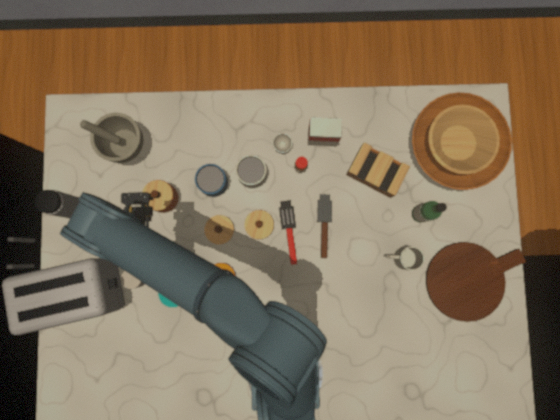

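The first lid sits on the terracotta canister (159,195), and the middle lid (219,229) is only in the arm's shadow. The right-hand lid (259,224) is measured cleanly, so it goes next, onto white.

Run:
```python
from h import *
move_straight([.45,.3,.3]); 
lid_to(.4838,.0714,"white"); release("white"); movep([.5,-.35,.35],DOWN(np.pi/2)); print(st())
t,s=cam("top"),cam("side"); save(t,"t3.png"); save(s,"s3.png")
for x,X,b,q in lids(t,s): print(b[0].round(1),x.round(4),X, rect(t,b[1],.02)[1])
for n,L in handles(t,s).items():
    for x,X,b,q in L: print(n,b[0].round(1),x.round(4),X)
```

```text
grip {'t': 20.7, 'p': array([0.4839, 0.0714, 0.0456]), 'f': array([-0. , -1. ,  0.6]), 'op': 0.023, 'g': 40.0}
up {'t': 22.0, 'p': array([0.4832, 0.0714, 0.2191]), 'f': array([ 0. , -0.5, -1.3]), 'op': 0.0229, 'g': 40.0}
over {'t': 22.7, 'p': array([0.6552, 0.0929, 0.2193]), 'f': array([ 1. ,  0.3, -1.2]), 'op': 0.0228, 'g': 40.0}
at mouth {'t': 23.8, 'p': array([0.657 , 0.0928, 0.1243]), 'f': array([-0.1,  0.2, -1.1]), 'op': 0.0228, 'g': 40.0}
press (0.1085, np.float64(25.3), array([0.6566, 0.0926, 0.1115]))
{'t': 30.9, 'p': array([ 0.5008, -0.3485,  0.3498]), 'f': array([ 0.5,  0. , -0.1]), 'op': 0.06, 'g': 0.0}
[218.9 229.1] [0.4709 0.2031 0.02  ] [0.47092604 0.20378492 0.01350639] (0.09227132052183151, 0.09258408844470978)
[157.2 194.8] [0.5902 0.4067 0.02  ] None (0.10104996711015701, 0.10053900629281998)
[250.3 169.3] [0.6684 0.0962 0.02  ] None (0.10168850421905518, 0.10018451511859894)
[372.2 164.5] [ 0.6747 -0.3121  0.02  ] None (0.12603360414505005, 0.11397145688533783)
black [291.1 245.3] [ 0.4118 -0.0331  0.02  ] [ 0.41121624 -0.0337627   0.01242347]
plain [324. 239.] [ 0.4296 -0.1419  0.02  ] [ 0.42894099 -0.14327759  0.0121081 ]
plain [172.8 201. ] [0.5682 0.3549 0.02  ] None
plain [324.  139.2] [ 0.7653 -0.1539  0.02  ] None
plain [427. 147.] [ 0.7299 -0.4994  0.02  ] None
```

```bash
cat > spat.py <<'E'
from h import *
t,s=cam("top"),cam("side")
for x,X,b,q in lids(t,s,.086): print("lid",x.round(4),X)
for n,L in handles(t,s).items():
    x,X,b,q=[o for o in L if o[1] is not None][0]
    for k,c,nm in((t,b,"top"),(s,q,"side")):
        r=cv2.boxPoints(rect(k,c[1],.022 if k is t else .015)); e=sorted([(r[i]+r[(i+1)%4])/2 for i in range(4)],key=lambda p:p[0])
        d=e[3]-e[0]; print(n,nm,"rear",e[0],"front",e[3],"yaw",np.degrees(np.arctan2(d[1],d[0])).round(2),"len",np.linalg.norm(d).round(4))
    H,S,V=hsv(t); P=cloud(t); o=ray(t,*b[0],.02)
    for u in range(1):
        m=(V<118)&(np.abs(P[...,2])<.014)&(P[...,0]>o[0]+.06)&(P[...,0]<o[0]+.19)&(np.abs(P[...,1]-o[1])<.06)
        for B in blobs(cv2.morphologyEx(m.astype(np.uint8),cv2.MORPH_CLOSE,np.ones((3,3)))>0,80,600):
            y=ray(t,*B[0],.004); d=y-ray(t,*b[0],.022); print(n,"blade",y.round(4),rect(t,B[1],.004),"handle-blade yaw",np.degrees(np.arctan2(d[1],d[0])).round(2),np.linalg.norm(d[:2]))
E
python3 - <<'E'
from h import *
movep([.4709,.2033,.3],DOWN(np.pi/2))
lid_to(.4709,.2033,"blue"); release("blue"); movep([.5,.35,.4],DOWN(np.pi/2)); print(st())
exec(open("spat.py").read()); save(t,"t4.png")
E
```

```text
grip {'t': 35.8, 'p': array([0.471 , 0.2033, 0.0456]), 'f': array([0.2, 0. , 1.6]), 'op': 0.0234, 'g': 40.0}
up {'t': 37.1, 'p': array([0.4704, 0.2031, 0.2191]), 'f': array([ 0.6, -0. , -0.9]), 'op': 0.0229, 'g': 40.0}
over {'t': 37.7, 'p': array([0.6288, 0.2226, 0.2193]), 'f': array([-1. ,  0.6, -0.8]), 'op': 0.0235, 'g': 40.0}
at mouth {'t': 38.9, 'p': array([0.6302, 0.2225, 0.1243]), 'f': array([ 0.6,  0.7, -1.8]), 'op': 0.0229, 'g': 40.0}
press (0.1085, np.float64(24.3), array([0.6299, 0.2222, 0.1115]))
{'t': 45.2, 'p': array([0.5015, 0.348 , 0.3982]), 'f': array([1.1, 0.5, 0. ]), 'op': 0.0601, 'g': 0.0}
lid [0.5892 0.383  0.086 ] [0.58560308 0.38086403 0.08692578]
lid [0.628  0.2226 0.086 ] [0.62918167 0.22350774 0.08174012]
lid [0.6542 0.0919 0.086 ] [0.65581048 0.09246713 0.08041328]
lid [ 0.6609 -0.2975  0.086 ] None
black top rear [ 0.35357836 -0.03890979] front [ 0.46891144 -0.02648716] yaw 6.15 len 0.116
black side rear [ 0.352125   -0.04454716] front [ 0.47051013 -0.0278568 ] yaw 8.02 len 0.1196
black blade [ 0.5141 -0.0225  0.004 ] ((0.5165285468101501, -0.022187991067767143), (0.0915694385766983, 0.04688652604818344), 5.446957588195801) handle-blade yaw 5.76 0.1042272115323087
plain top rear [ 0.37402785 -0.13800272] front [ 0.48557067 -0.14206073] yaw -2.08 len 0.1116
plain side rear [ 0.3677176  -0.13936824] front [ 0.49006674 -0.15281785] yaw -6.27 len 0.1231
plain blade [ 0.5316 -0.1472  0.004 ] ((0.5340052247047424, -0.14729975163936615), (0.040286991745233536, 0.08792318403720856), 88.0251693725586) handle-blade yaw -3.33 0.10249418831127578
```

All three lids are home (tops triangulate at ≈0.08–0.087). Next, the plain spatula goes into the right slot; first checking the bottle clearance and IK.

```bash
cat >> h.py <<'E'
TH=np.radians(-29.7); DX=np.array([np.cos(TH),np.sin(TH)]); DY=np.array([-DX[1],DX[0]]); DC=np.array([.6506,-.3225])
SLOT=dict(left=DC-.055*DX+.04*DY, right=DC-.055*DX-.04*DY)
def pick(sh,yaw,back,z=.0235):
    "grip the handle `back` behind the shoulder"
    p=np.array(sh)-back*np.array([np.cos(yaw),np.sin(yaw)]); q=DOWN(yaw+np.pi)
    movep([*p,.2],q); gripper_to(.05,45); move_straight([*p,z],rate=.12); gripper_to(0,45); print("grip",st())
    move_straight([*p,.16],rate=.15); hold(.2); print("up",st())
E
python3 - <<'E'
from h import *
t,s=cam("top"),cam("side")
for k in(t,s):
    H,S,V=hsv(k); P=cloud(k); m=(P[...,2]>.06)&(P[...,2]<.22)&(P[...,1]<-.38)&(P[...,1]>-.56)&(P[...,0]>.42)&(P[...,0]<.62)
    for lo,hi in((.06,.12),(.12,.17),(.17,.22)):
        Q=P[m&(P[...,2]>lo)&(P[...,2]<hi)]
        if len(Q): print("bottle",lo,len(Q),np.nanmin(Q,0).round(3),np.nanmax(Q,0).round(3),np.nanmedian(Q,0).round(3))
print(SLOT)
for n in SLOT:
  for d in(.12,.0): 
    p=SLOT[n]-(d+.06)*DX; q=ik([*p,.067],DOWN(TH+np.pi)); print(n,d,p.round(3),q is not None and q.round(2))
pick((.4885,-.1445),np.radians(-3),.055)
p=SLOT["right"]-(.14+.055)*DX
movep([*p,.16],DOWN(TH+np.pi)); print(st())
t,s=cam("top"),cam("side"); save(t,"t5.png"); save(s,"s5.png"); np.savez("s5.npz",**s)
f=s["frame"][180:340,170:380]; cv2.imwrite("pics/s5c.png",cv2.cvtColor(cv2.resize(f,None,fx=3.5,fy=3.5,interpolation=cv2.INTER_CUBIC),cv2.COLOR_RGB2BGR))
E
```

```text
bottle 0.06 201 [ 0.476 -0.558  0.06 ] [ 0.62 -0.38  0.12] [ 0.514 -0.439  0.074]
bottle 0.12 239 [ 0.478 -0.491  0.121] [ 0.534 -0.435  0.169] [ 0.501 -0.454  0.136]
bottle 0.17 96 [ 0.493 -0.478  0.17 ] [ 0.519 -0.45   0.206] [ 0.505 -0.463  0.199]
bottle 0.06 474 [ 0.485 -0.559  0.06 ] [ 0.62 -0.38  0.12] [ 0.532 -0.488  0.082]
bottle 0.12 346 [ 0.48  -0.497  0.12 ] [ 0.538 -0.442  0.17 ] [ 0.518 -0.478  0.137]
bottle 0.17 143 [ 0.495 -0.482  0.17 ] [ 0.523 -0.452  0.206] [ 0.512 -0.472  0.197]
{'left': array([ 0.62264361, -0.26050451]), 'right': array([ 0.58300692, -0.32999503])}
left 0.12 [ 0.466 -0.171] [ 1.01  0.86 -0.99  2.01  1.    0.86  0.49]
left 0.0 [ 0.571 -0.231] [ 0.97  1.01 -1.    1.7   0.98  1.03  0.66]
right 0.12 [ 0.427 -0.241] [ 1.19  0.87 -1.02  2.03  1.02  0.87  0.63]
right 0.0 [ 0.531 -0.3  ] [ 1.1   1.   -1.    1.71  0.98  1.02  0.78]
grip {'t': 49.8, 'p': array([ 0.4336, -0.1417,  0.0236]), 'f': array([-0.3, -0.8,  2.5]), 'op': 0.0218, 'g': 45.0}
up {'t': 51.1, 'p': array([ 0.4332, -0.1414,  0.1594]), 'f': array([ 0.8, -0.4, -0.6]), 'op': 0.0216, 'g': 45.0}
{'t': 51.5, 'p': array([ 0.4132, -0.2342,  0.1598]), 'f': array([-0.4,  0.6, -1.6]), 'op': 0.0217, 'g': 45.0}
```

View pics/s5c.png

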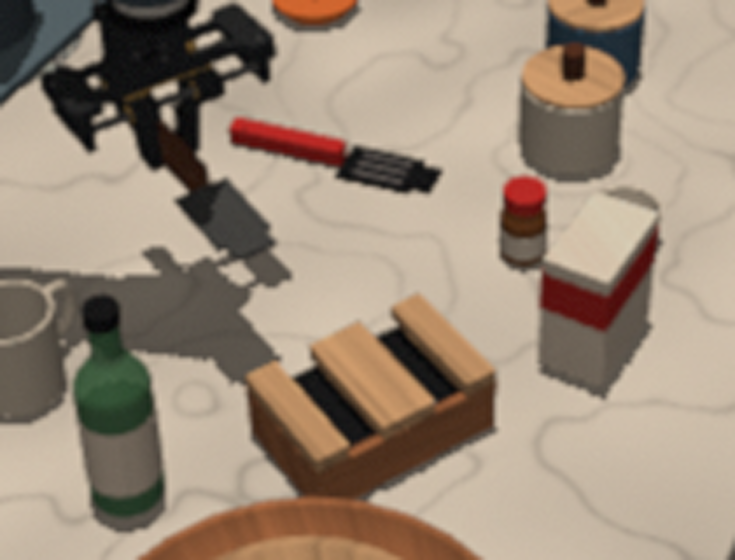

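The spatula is held level-looking in front of the dock, its blade at crop (225,215). Windows run from the open front toward the closed back; the bottle at (118,430) is well clear. Now measuring the blade pitch and line from range.

```bash
cat >> h.py <<'E'
def blade(slot,back):
    "held blade: fit z over dock-x, and its lateral offset from the slot line"
    o=observe(); g=o["tcp_pos"]
    for n in("top","side"):
        k=cam(n); P=cloud(k).reshape(-1,3); d=P[:,:2]-g[:2]; X=d@DX-back; Y=(P[:,:2]-SLOT[slot])@DY; zu=g[2]-.0235
        m=(X>.008)&(X<.094)&(abs(Y)<.05)&(abs(P[:,2]-zu)<.03)
        X,Y,Z=X[m],Y[m],P[m,2]; c=np.polyfit(X,Z-zu,1)
        w=X<.07; b=[np.percentile(Y[w&(X>a)&(X<a+.03)],[3,97]).mean() for a in(.008,.038)]
        print(n,m.sum(),"top of blade over nominal underside at shoulder %.4f tip %.4f"%(c[1],c[0]*.095+c[1]),"lateral",np.round(b,4),"width",np.ptp(np.percentile(Y[w],[3,97])).round(3),"tipX",np.percentile(X,99).round(3))
E
python3 -c "
from h import *
print(((observe()['tcp_pos'][:2]-SLOT['right'])@DY).round(4)); blade('right',.055)"
```

```text
0.001
top 379 top of blade over nominal underside at shoulder 0.0039 tip 0.0034 lateral [0.0044 0.0013] width 0.047 tipX 0.091
side 335 top of blade over nominal underside at shoulder 0.0055 tip 0.0043 lateral [0.0013 0.0012] width 0.048 tipX 0.092
```

```bash
cat >> h.py <<'E'
def insert(slot,back,z=.0665):
    S=SLOT[slot]; q=DOWN(TH+np.pi); at=lambda d:[*(S-(d+back)*DX),z]
    move_straight(at(.14),rate=.1); hold(.3); f0=observe()["force"]; f=lambda:round(float((f0-observe()["force"])[:2]@DX),1)
    d=.11
    while d>-.010:
        move_straight(at(d),rate=.06); r=f()
        if d<.09: print(round(d,3),r,end=" | ")
        if r>(8 if d>.01 else 14): break
        d-=.01 if d>.012 else .002
    print(); o=observe(); print("end",round(d,3),f(),np.round(o["force"],1),"tcp d",round(float((S-o["tcp_pos"][:2])@DX-back),4),st())
E
python3 - <<'E'
from h import *
insert("right",.055)
t,s=cam("top"),cam("side")
a=cv2.resize(t["frame"][130:260,290:450],(480,390)); b=cv2.resize(s["frame"][200:330,190:320],(390,390)); cv2.imwrite("pics/i1.png",cv2.cvtColor(np.hstack([a[:,:410],b]),cv2.COLOR_RGB2BGR))
E
```

```text
0.08 -0.8 | 0.07 -0.2 | 0.06 -0.2 | 0.05 -0.8 | 0.04 -0.7 | 0.03 -0.8 | 0.02 0.9 | 0.01 -0.6 | 0.008 -0.4 | 0.006 0.1 | 0.004 -1.1 | 0.002 -0.8 | 0.0 -0.6 | -0.002 -0.8 | -0.004 -0.3 | -0.006 -0.3 | -0.008 -0.9 | -0.01 -0.5 | 
end -0.012 -0.5 [-0.5 -0.5 -1.2] tcp d -0.0101 {'t': 59.5, 'p': array([ 0.544 , -0.3077,  0.0665]), 'f': array([-0.5, -0.5, -1.2]), 'op': 0.0219, 'g': 45.0}
```

View pics/i1.png

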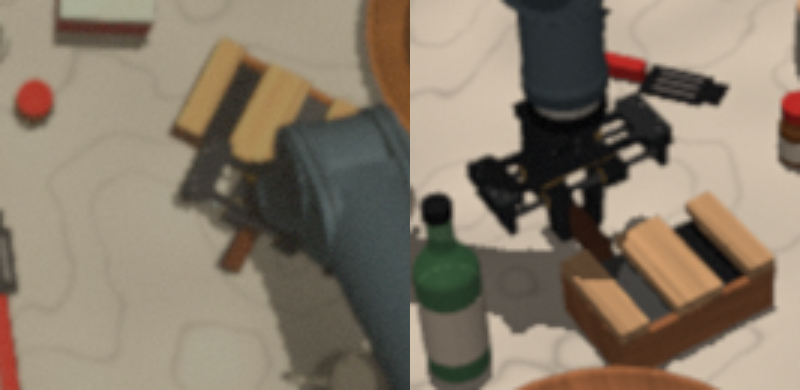

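The blade is in the right slot (right panel (640,290)), but the handle has not yet met the block. I'll keep pushing until contact.

```bash
cat >> h.py <<'E'
def push(slot,back,d,dmin,fmax=14,z=.0665):
    S=SLOT[slot]; f0=observe()["force"]
    while d>dmin:
        d-=.002; move_straight([*(S-(d+back)*DX),z],rate=.04); r=round(float((f0-observe()["force"])[:2]@DX),1); print(round(d,3),r,end=" | ")
        if r>fmax: break
    print(st())
E
python3 -c "
from h import *
push('right',.055,-.012,-.03)
s=cam('side'); b=cv2.resize(s['frame'][220:330,190:340],(750,550),interpolation=cv2.INTER_CUBIC); cv2.imwrite('pics/i2.png',b[...,::-1])"
```

```text
-0.014 10.3 | -0.016 14.4 | {'t': 60.0, 'p': array([ 0.5444, -0.3081,  0.0647]), 'f': array([-13.4,   6.2,   3. ]), 'op': 0.0217, 'g': 45.0}
```

View pics/i2.png

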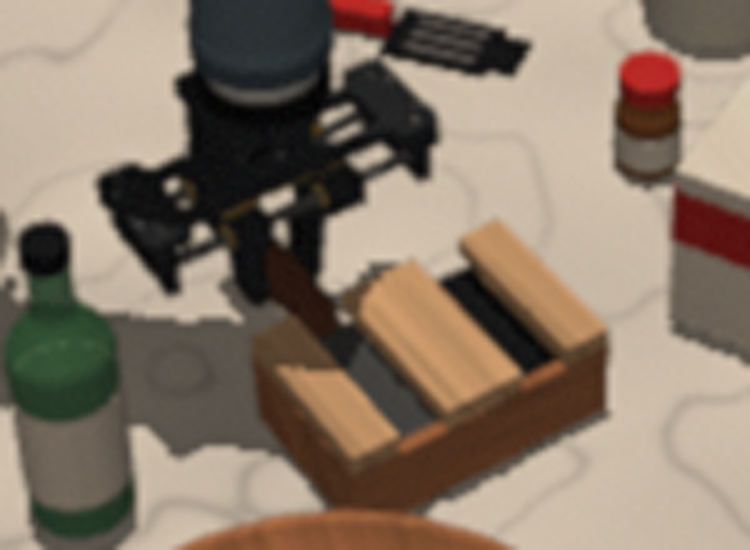

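The handle meets the block (330,325) with a 14 N push. Releasing, then on to the black spatula.

```bash
cat >> h.py <<'E'
def letgo(slot,back,d,z=.0665):
    p=SLOT[slot]-(d+back)*DX; move_straight([*p,z],rate=.03); gripper_to(.05); move_straight([*p,.22],rate=.15)
E
python3 - <<'E'
from h import *
letgo("right",.055,-.0105)
movep([.5,.3,.4],DOWN(np.pi)); print(st())
try: exec(open("spat.py").read())
except Exception as e: print(repr(e))
t,s=cam("top"),cam("side")
P=cloud(s); 
for nm,k in(("top",t),("side",s)):
    P=cloud(k).reshape(-1,3); d=P[:,:2]-SLOT["right"]; X,Y=d@DX,d@DY; H,S_,V=[c.ravel() for c in hsv(k)]
    m=(X>-.14)&(X<.03)&(abs(Y)<.03)&(P[:,2]>.02)&(P[:,2]<.1)&(V<100)&(S_>90)
    print(nm,m.sum(),"handle X",np.percentile(X[m],[1,99]).round(4),"Y",np.median(Y[m]).round(4),"z fit",np.polyfit(X[m],P[m,2],1).round(4))
a=cv2.resize(t["frame"][130:260,270:430],(480,390)); b=cv2.resize(s["frame"][200:330,190:320],(390,390)); cv2.imwrite("pics/i3.png",cv2.cvtColor(np.hstack([a[:,:410],b]),cv2.COLOR_RGB2BGR))
E
```

```text
{'t': 64.5, 'p': array([0.5009, 0.2988, 0.3995]), 'f': array([ 0.1,  0.7, -0.3]), 'op': 0.05, 'g': 0.0}
lid [0.6298 0.2218 0.086 ] [0.63045103 0.22241013 0.08217315]
lid [0.6542 0.0918 0.086 ] [0.65565166 0.09234025 0.0805665 ]
black top rear [ 0.38927373 -0.03575147] front [ 0.46889165 -0.02609505] yaw 6.92 len 0.0802
black side rear [ 0.3542055  -0.04302588] front [ 0.4724052  -0.03075003] yaw 5.93 len 0.1188
black blade [ 0.5235 -0.0212  0.004 ] ((0.525774359703064, -0.021051257848739624), (0.07301439344882965, 0.04729338735342026), 5.636928558349609) handle-blade yaw 5.95 0.09427392830805977
IndexError('list index out of range')
top 91 handle X [-0.1055  0.0107] Y 0.0081 z fit [-0.0952  0.0489]
side 225 handle X [-0.104   0.0236] Y -0.0052 z fit [0.0576 0.0585]
```

View pics/i3.png

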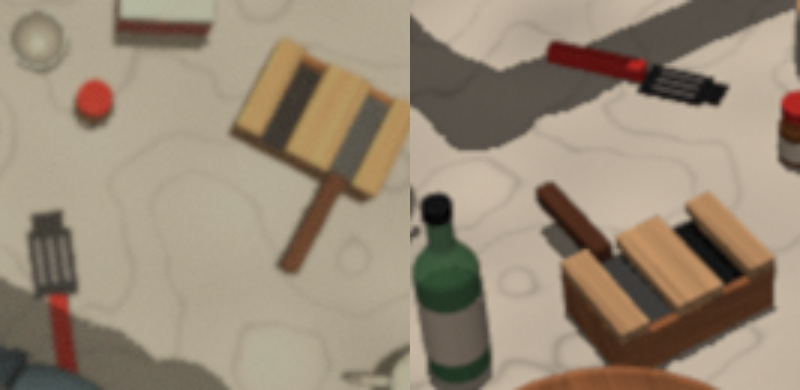

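The plain spatula is home: its handle meets the block at (335,180) in the left panel, and the blade fills the slot to the end. The black one has not moved. Doing it now.

Run:
```python
from h import *
movep([.45,.0,.3],DOWN(np.pi))
pick((.4705,-.0265),np.radians(5.9),.055)
p=SLOT["left"]-(.14+.055)*DX
movep([*p,.16],DOWN(TH+np.pi)); print(st(),((observe()['tcp_pos'][:2]-SLOT['left'])@DY).round(4)); blade("left",.055)
```

```text
grip {'t': 68.8, 'p': array([ 0.4159, -0.0322,  0.0236]), 'f': array([-0.1, -0.5,  1.8]), 'op': 0.0216, 'g': 45.0}
up {'t': 70.0, 'p': array([ 0.4154, -0.032 ,  0.1595]), 'f': array([-0. , -0.5, -1.1]), 'op': 0.0217, 'g': 45.0}
{'t': 70.6, 'p': array([ 0.4531, -0.164 ,  0.1597]), 'f': array([-0. ,  1.2, -0.6]), 'op': 0.022, 'g': 45.0} -0.0002
top 258 top of blade over nominal underside at shoulder 0.0027 tip 0.0038 lateral [0.0164 0.0029] width 0.042 tipX 0.092
side 314 top of blade over nominal underside at shoulder 0.0054 tip 0.0048 lateral [0.0008 0.0015] width 0.047 tipX 0.093
```

Run:
```python
from h import *
insert("left",.055); push("left",.055,-.012,-.026)
s=cam('side'); b=cv2.resize(s['frame'][220:330,190:340],(750,550),interpolation=cv2.INTER_CUBIC); cv2.imwrite('pics/i4.png',b[...,::-1])
```

```text
0.08 -0.1 | 0.07 -0.6 | 0.06 0.3 | 0.05 0.1 | 0.04 0.1 | 0.03 -0.1 | 0.02 -0.5 | 0.01 0.1 | 0.008 -0.7 | 0.006 -0.6 | 0.004 -1.2 | 0.002 0.4 | 0.0 -0.7 | -0.002 -0.5 | -0.004 -1.4 | -0.006 -1.5 | -0.008 -0.9 | -0.01 -0.7 | 
end -0.012 -0.7 [ 0.  -0.1 -1.8] tcp d -0.0101 {'t': 78.4, 'p': array([ 0.5836, -0.2382,  0.0665]), 'f': array([ 0. , -0.1, -1.8]), 'op': 0.0219, 'g': 45.0}
-0.014 10.9 | -0.016 15.4 | {'t': 78.9, 'p': array([ 0.584 , -0.2381,  0.0648]), 'f': array([-13.7,   7. ,   3.3]), 'op': 0.0218, 'g': 45.0}
```

View pics/i4.png

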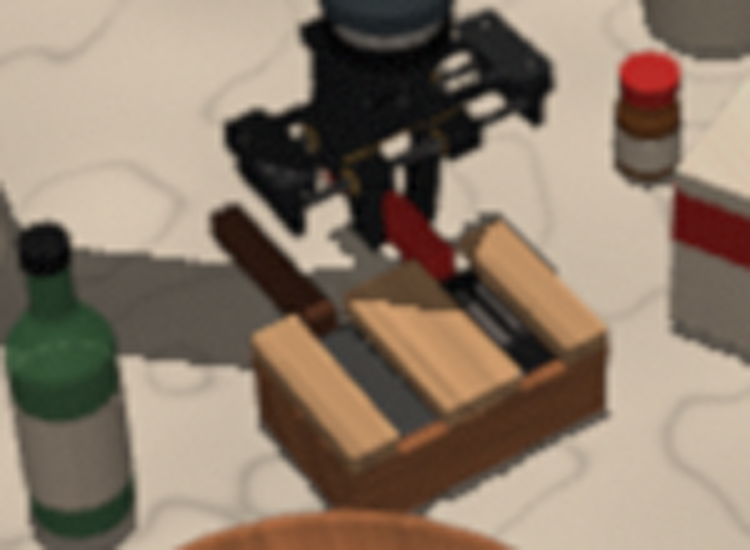

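The red handle meets the block (440,270) at the same depth as the first. Release, park away and check everything.

Run:
```python
from h import *
letgo("left",.055,-.0105)
movep([.45,-.2,.4],DOWN(np.pi)); movep([.3,-.5,.45],DOWN(np.pi)); print(st())
t,s=cam("top"),cam("side"); P=cloud(t)
for x,X,b,q in lids(t,s,.086):
    if X is not None:
        u,v=b[0].round().astype(int); m=np.zeros((420,560),np.uint8); cv2.drawContours(m,[b[1][:,None]],-1,255,-1); m=cv2.erode(m,np.ones((5,5)))>0; m&=(np.hypot(P[...,0]-X[0],P[...,1]-X[1])>.022)
        Q=P[m]; A=np.c_[Q[:,:2]-x[:2],np.ones(len(Q))]; c=np.linalg.lstsq(A,Q[:,2],rcond=None)[0]; print("lid",x.round(4),X.round(4),"flange z",c[2].round(4),"tilt",np.hypot(*c[:2]).round(3))
a=cv2.resize(t["frame"][130:290,130:430],(800,427)); cv2.imwrite("pics/f1.png",a[...,::-1])
b=cv2.resize(s["frame"][120:340,180:380],(545,600),interpolation=cv2.INTER_CUBIC); cv2.imwrite("pics/f2.png",b[...,::-1])
```

```text
{'t': 83.3, 'p': array([ 0.3015, -0.4984,  0.45  ]), 'f': array([ 0.6, -0.4,  0.7]), 'op': 0.0501, 'g': 0.0}
lid [0.5806 0.3885 0.086 ] [0.5803 0.3897 0.0794] flange z 0.0857 tilt 0.007
lid [0.6289 0.2228 0.086 ] [0.63   0.2237 0.082 ] flange z 0.0854 tilt 0.001
lid [0.6549 0.0922 0.086 ] [0.6565 0.0928 0.0801] flange z 0.0855 tilt 0.009
```

View pics/f1.png

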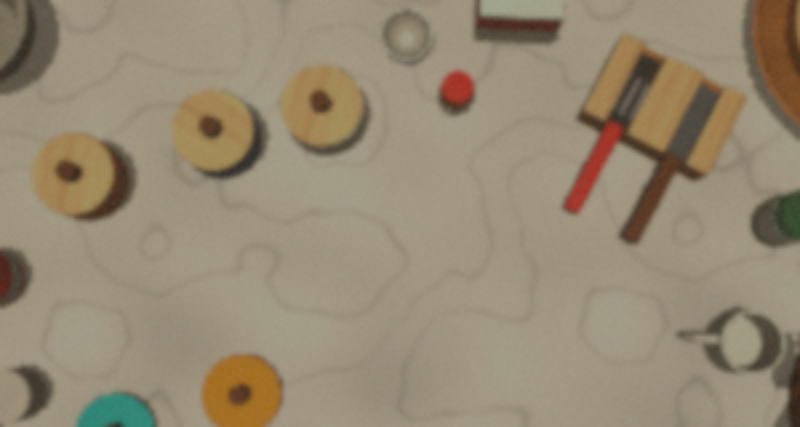

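View pics/f2.png

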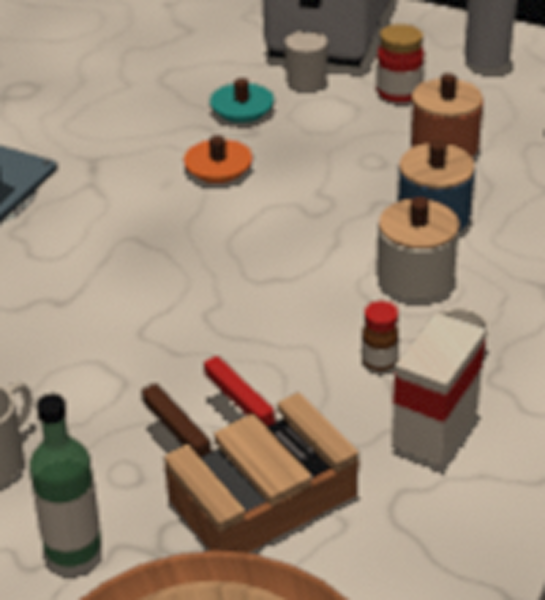

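The lids are flush and level: flange tops at 0.0855 m against 0.086 m expected, with tilt below 0.01 rad. Both spatulas are home (handles at (615,125) and (672,160) in the top crop), and the bystanders are where they started. Handing in.

```bash
python3 -c "
from h import *
print(sign_off())"
```

```text
the job is handed in; nothing more can be done
None
```

I handed the job in at about 83 s of robot time. All three lids measured flush and level on their canisters, both spatulas sit in the dock with handles against the block, and everything is released. No bystander looked moved in the final pictures, and `sign_off()` returned no verdict.

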